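# Draw out the placement gauge of a heat press and hold it at the index

### The arm

A 6-joint arm with a two-finger parallel gripper is mounted at the origin on the work surface. World frame = base frame: x ahead of the robot, y to its left, z up, the work surface at z = 0. Lengths are in mm, angles in rad, forces in N, time in s.
With the tool pointing down it reaches from about 300 to 875 mm from the base axis. Payload 6.4 kg.
Tool frame: the origin (TCP) lies midway between the tips of the shut fingers; the grasp point (between the pads) lies 19 mm behind it; z points along the fingers, y is the direction in which the jaws open and shut (so a half turn about z gives the same grasp; the last joint's range is limited). The gripper opens to 88 mm and grips with 3 to 60 N. Pads are 18 mm wide; open, the fingers measure 123 mm over their backs; the gripper's body (75 mm by 187 mm) begins 45 mm behind the grasp point.
Start: joints at [-1.492, 0.181, 1.607, -0, 1.354, -0.206], TCP at [161.571, -551.848, 238.714] pointing down, gripper open.
Joint ranges: [-2.99, 2.99], [-0.89, 2.07], [0.3, 2.58], [-1.14, 4.28], [0, 2.63], [-3.12, 3.12]. Speed limits (rad/s): [2.57, 2.57, 3.01, 3.14, 3.14, 3.14].

### API

Orientations are given as a 3x3 rotation matrix whose columns are the frame's x, y, z axes.
In Python, from bench import * gives the robot as it stands. Calls block until the motion is done:
- move_pose(position, orientation): joint-space move of the TCP to a pose.
- movel(position, rotation=None, speed=150, max_force=None): straight line of the TCP; rotation=None keeps the orientation; speed is the mean speed in mm/s. With max_force (N) it stops when the force on the tool has changed by that much, and returns True; else False.
- movej(angles): joint-space move.
- release() and grab(): open the fingers fully, or close them until they stop; the grip force is fixed at half the most.
- sleep(seconds).
- inverse_kinematics(position, orientation): joint angles nearest the present ones, or None.
- camera(name): name is "scene" or "top" or "wrist"; returns a dict with "img" (400x640x3 uint8, red, green, blue), "fx", "fy", "cx", "cy" (pixels), "R" (3x3) and "t" (3): a world point X has camera coordinates R X + t. Camera axes: x right, y down, z forward; pixel columns grow to the right and rows downward; lengths in mm; the calibration is good to about 2 mm. A picture is of the moment at which its call begins. There is no depth.
A pose or a line that the arm cannot do raises PlanningError and nothing moves.
- close_job(): hands the job in, once; it reports no verdict.
Readings, each from a call of its own:
- read_time(): time.
- read_joint_positions(): joint angles.
- read_joint_vel(): joint speeds.
- read_joint_torque(): joint torques, N m.
- read_position(): TCP position.
- read_ee_rot(): TCP orientation.
- read_wrist_force(): force on the tool from outside, world axes, zero at the start.
- read_ft_torque(): the same for the moment, N m.
- read_width(): finger opening in mm.
Only numpy, scipy, OpenCV 4.12 (cv2) and the standard library are available. Lean on these libraries where they do the work, as an engineer would, in place of code of your own. Each camera call takes 0.05 s, during which the arm holds its last target. There are 200 camera calls.

### The job

Get the print-placement gauge beside the heat press ready: slide the aluminium stop plate straight up out of its slotted posts, lower it right down into the open grey tray before you let go of it, and leave it there. Then press the gauge's lock button fully down, take the upright knob and draw the telescoping arm out along its scale until its pointer lines up with the index clip, without shifting the clip. The arm is sprung and pulls back, so finish while still holding the knob there, and leave everything else on the bench where it stands.

Things in the scene. Friction and masses are not known exactly. Their poses are not given: they have to be found in the camera images.
- gauge: Fixed gauge: grey base plate 125 (x) x 385 (y) x 10 mm, a dark square tube along it from which a steel bar, the arm, comes out along the gauge's +y. Origin on the bench, under the knob's axis when the arm is fully in. The base reaches from y = -210 to +175 mm, the tube (44 mm wide, top 46 mm above the bench) from y = -205 to -65 mm.
- slot (a point): Middle between the two dark slotted posts of the stop plate, on the base, 10 mm above the bench, 36 mm ahead of the knob's home along the gauge's +y. The posts stand at x = -53 to -35 and +35 to +53 mm, y = 24 to 48 mm in the gauge's frame; tops 36 mm above the bench.
- scale (a point): Middle of the white scale strip, flat on the gauge's base, 26 (x) x 96 mm (y), a tick every 10 mm; at x = 34, y = 105 mm in the gauge's frame.
- extension (a joint): How far the arm is drawn out, m: 0 fully in, where it starts, at most 0.15. It is locked at 0 until the lock button is down. Sprung: drawing it out along the gauge's +y takes about 4 N at first and 8 N at 130 mm, and it slides back if let go. The stop plate blocks it too, until removed.
- gauge_arm: The telescoping arm: steel bar 24 mm wide, top 33 mm above the bench, with a black upright round knob standing on its outer end, 24 mm across, reaching from 33 to 66 mm above the bench. Origin at bench level under the knob's axis; moves with the arm; axes as the gauge's.
- knob_top (a point): Centre of the knob's top face, 66 mm above the bench; moves with the arm.
- pointer (a point): The arm's pointer, a thin steel blade that sticks out 12 mm beyond the bar towards the scale (gauge +x) at the foot of the knob. This point lies on the knob's axis, 22 mm above the bench, level with the blade; axes as the gauge's.
- index (a point): Tip of the 3 mm wide index fin of the dark index clip (18 x 12 x 12 mm) on the scale: where the pointer must come level along the gauge's y; axes as the gauge's. It lies at x = 26 mm, y = 70 to 125 mm in the gauge's frame, different each time; clip top 23 mm above the bench. The clip is only clamped and shifts if shoved.
- lock_button (a joint): Travel of the lock button, m: 0 up (locked, the start), 0.008 fully down. Pushing it down takes about 4 N; it stays down where it is left. The arm is free once it is down by 7 mm or more.
- button_top (a point): Centre of the top face of the round black lock button, 24 mm across, on the tube's roof, 87.5 mm behind the knob (gauge y = -87.5 mm); 60 mm above the bench when up, 52 mm when down; moves with it.
- stop_plate: Loose aluminium plate 90 (x) x 8 (y) x 100 mm (z) high, 0.15 to 0.25 kg, standing upright on the gauge's base in the slotted posts across the arm's way, 36 mm ahead of the knob's axis (gauge y = 36 mm), with 1.5 mm play each way; the slots are 26 mm deep. Origin: centre of its lower edge, 10 mm above the bench at the start.
- plate_top (a point): Centre of the plate's upper edge, 110 mm above the bench at the start; the top part is free to be gripped across the 8 mm.
- plate_mid (a point): Centre of the plate.
- tray: Fixed open grey tray, 240 (x) x 160 (y) x 40 mm high outside, walls and floor about 4 to 5 mm thick. Origin on the bench under its centre.
- screwdriver: Bystander: screwdriver 170 mm long lying beside the gauge's tube, on the side away from the robot; origin at its underside or in its middle. Leave alone.
- tape_roll: Bystander: roll of tape lying flat, 76 mm across, 22 mm high, beside the gauge's tube on the robot's side; origin at its underside or in its middle. Leave alone.
- spray_bottle: Bystander: closed bottle 60 mm across, 160 mm high, standing beyond the gauge; origin at its underside or in its middle. Leave alone.
- mug: Bystander: white mug 80 mm across, 90 mm high, standing beyond the gauge; origin at its underside or in its middle. Leave alone.
- blank_carton: Bystander: cardboard carton 80 x 80 x 60 mm high, left of the tray; origin at its underside or in its middle. Leave alone.
- jar: Bystander: jar 60 mm across, 70 mm high, left of the tray; origin at its underside or in its middle. Leave alone.
- spatula: Bystander: flat spatula lying on the bench between the robot and the tray; origin at its underside or in its middle. Leave alone.
Things that resemble listed ones, but are neither listed nor needed, are in the scene too. Of the things that look like the stop_plate, the middle-sized one is meant.

How it is judged (in metres and radians):
On the way, in this order (a step that is already met when the one before it is completed fails the run):
1. the plate is lifted clear of the slots, held by the fingers (z of stop_plate in the frame of gauge above 0.045 m and contact force between the fingers and stop_plate above 1 N), for 0.1 s.
2. the plate, still held, is lowered into the tray: its lower edge within 25 mm of the tray's floor (x of plate_mid in the frame of tray between -0.115 and 0.115 m and y of plate_mid in the frame of tray between -0.075 and 0.075 m and z of stop_plate in the frame of tray below 0.03 m and contact force between the fingers and stop_plate above 1 N), for 0.05 s.
3. the plate is let go in the tray (x of plate_mid in the frame of tray between -0.115 and 0.115 m and y of plate_mid in the frame of tray between -0.075 and 0.075 m and contact force between the fingers and stop_plate below 0.1 N and z of plate_mid in the frame of tray below 0.07 m), for 0.1 s.
4. the lock button is pressed down while the arm is still in (value of joint lock_button above 0.0065 m and value of joint extension below 0.01 m), for 0.1 s.
At the end, for the whole second after the job is handed in: The pointer is held still within 4 mm of the index clip's fin along the scale, the fingers bearing on the arm (its knob) with more than 2 N; the lock button is down; the stop plate lies or stands at rest in the tray (its centre within the tray's walls and under 70 mm above the bench) (y of pointer in the frame of index between -0.004 and 0.004 m and contact force between the fingers and gauge_arm above 2 N and velocity of joint extension between -0.01 and 0.01 m/s and value of joint lock_button above 0.0065 m and x of plate_mid in the frame of tray between -0.115 and 0.115 m and y of plate_mid in the frame of tray between -0.075 and 0.075 m and z of plate_mid in the frame of tray below 0.07 m and linear speed of stop_plate below 0.03 m/s); the arm keeps its last pose, push and grip.
It fails at once if the index clip is shifted by more than 3 mm (distance of index from where it was at the start of the episode above 0.003 m).
It fails at once if a bystander is moved by more than 30 mm (distance of any of screwdriver, tape_roll, spray_bottle, mug, blank_carton, jar, spatula from where it was at the start of the episode above 0.03 m).
It also fails if it takes over 54 s, if anything falls off the work surface, if the arm or the gripper's body presses on something with over 40 N, if the wrist force passes 120 N, or if a joint passes its speed limit or range.

## Working session

There is one attempt and no reset: what is moved stays moved. The work goes in short steps, each a Python script; the robot and the scene stay as the last script left them, time stands still between calls to the robot, and variables do not carry over. Pictures are saved under pics/ and viewed, about 8 in all and at most 12, crops included, and the job is handed in when it is done.

```bash
mkdir -p pics; ls; cat > h.py <<'E'
from bench import *
import numpy as np, cv2
def save(c,n): cv2.imwrite('pics/'+n,cv2.cvtColor(c['img'],cv2.COLOR_RGB2BGR))
def ray(c,u,v,z):
    R,t=np.array(c['R']),np.array(c['t']); o=-R.T@t
    d=R.T@np.array([(u-c['cx'])/c['fx'],(v-c['cy'])/c['fy'],1]); return o+d*(z-o[2])/d[2]
def proj(c,X):
    p=np.array(c['R'])@np.array(X)+np.array(c['t']); return np.array([c['fx']*p[0]/p[2]+c['cx'],c['fy']*p[1]/p[2]+c['cy']])
E
python3 - <<'E'
from h import *
import pickle
d={}
for n in('top','scene'):
    c=camera(n); d[n]=c; save(c,n+'0.png'); print(n,c['fx'],-np.array(c['R']).T@np.array(c['t']),np.array(c['R']).round(2).tolist())
pickle.dump(d,open('c0.pkl','wb'))
E
```

```text
pics
top 483.7114155152823 [ 393.39219508   60.80634671 1594.42763038] [[0.01, -1.0, -0.01], [-1.0, -0.01, -0.1], [0.1, 0.01, -1.0]]
scene 482.640556289644 [1473.34941442  640.28100136  783.35708377] [[-0.5, 0.86, -0.02], [0.47, 0.26, -0.85], [-0.73, -0.43, -0.53]]
```

View pics/top0.png

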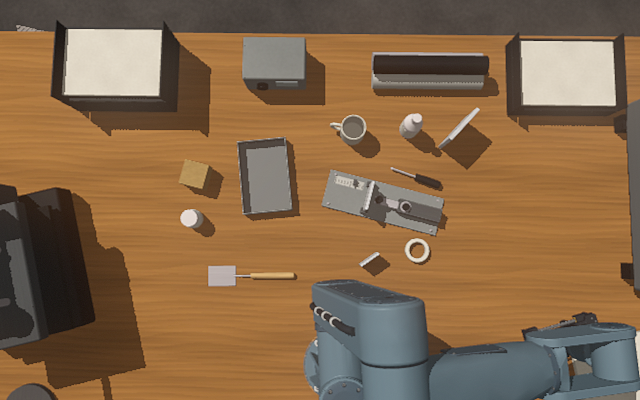

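View pics/scene0.png

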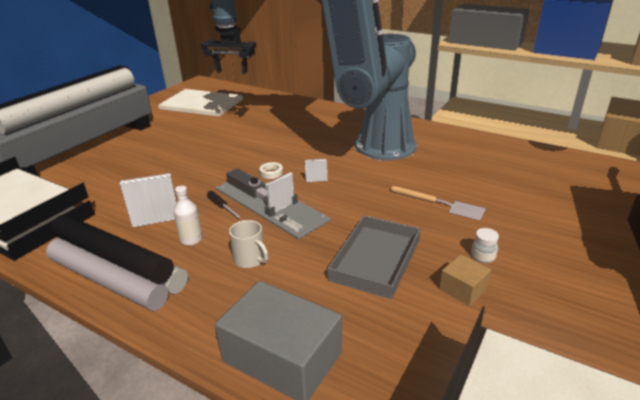

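Three plates look alike. In the top view they are the large one at (460,128), the small one at (372,262) and the mid-sized one standing in the gauge's posts at (370,193). The one in the gauge fits, and I'll confirm it in an enlarged crop. The tray is at about (267,177).

```bash
python3 - <<'E'
import cv2,numpy as np
a=cv2.imread('pics/top0.png')[160:245,315:455]; b=cv2.imread('pics/scene0.png')[155:240,205:335]
a=cv2.resize(a,None,fx=5.7,fy=5.7,interpolation=cv2.INTER_CUBIC)
cv2.imwrite('pics/crop1.png',a)
b=cv2.imread('pics/top0.png')[130:222,230:300]
E
```

```text
(no output)
```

View pics/crop1.png

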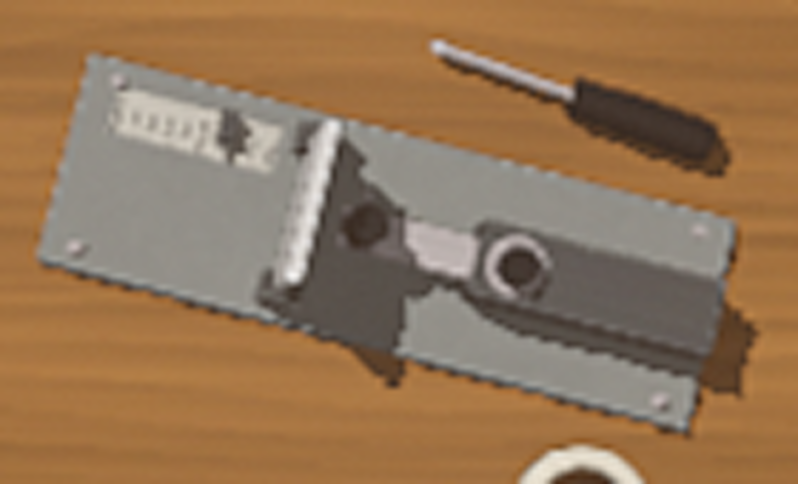

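The crop confirms it: the mid-sized plate stands in the slotted posts from crop (325,125) to (290,280). The knob is at (365,225), the button at (520,268) and the clip at (233,135). Next I'll fit the gauge and tray poses.

```bash
cat >> h.py <<'E'
from scipy.optimize import least_squares
def fit(c,L,U,x0,z_free=False):
    L=np.array(L,float);U=np.array(U,float)
    f=lambda p:(np.array([proj(c,T(p,l)) for l in L])-U).ravel()
    r=least_squares(f,x0,x_scale=[10,10,.02]); return r.x,r.fun.reshape(-1,2)
def T(p,l):
    s,k=np.sin(p[2]),np.cos(p[2]); return np.array([p[0]+k*l[0]-s*l[1],p[1]+s*l[0]+k*l[1],l[2]])
E
python3 - <<'E'
from h import *
import pickle
c=pickle.load(open('c0.pkl','rb'))['top']
U=[(92,55),(40,262),(690,432),(735,218),(365,223),(518,266),(331,123),(291,279)]
U=(np.array(U)+.5)/5.7-.5+[315,160]
L=[(62.5,175,10),(-62.5,175,10),(-62.5,-210,10),(62.5,-210,10),(0,0,66),(0,-87.5,60),(45,36,110),(-45,36,110)]
x0=[*ray(c,378.5,198.8,66)[:2],-0.25]
p,r=fit(c,L,U,x0); print(p,r.round(2).tolist())
g=c['img']
# tray: floor/walls outline corners
t,r=fit(c,[(120,80,40),(120,-80,40),(-120,-80,40),(-120,80,40)],[(238,141),(290,138),(298,212),(245,219)],[*ray(c,267,177,40)[:2],0]); print(t,r.round(2).tolist())
for u,v in [(417,250),(372,262),(402,126),(413,127),(352,129),(191,217),(438,182),(393,169)]: print(u,v,ray(c,u,v,20).round())
cv2.imwrite('pics/tray.png',cv2.resize(cv2.cvtColor(g[130:225,228:308],cv2.COLOR_RGB2BGR),None,fx=6,fy=6,interpolation=cv2.INTER_CUBIC))
E
```

```text
[ 5.28809237e+02 -1.21222525e+02 -2.41344038e-01] [[-0.51, -0.16], [-0.84, 0.03], [-0.5, -0.32], [0.31, 0.23], [0.53, 0.3], [0.24, -0.21], [0.35, -0.34], [0.33, 0.45]]
[5.97800443e+02 2.36574676e+02 1.15630221e-01] [[1.92, 2.54], [-1.34, 0.48], [-2.05, -0.53], [1.48, -2.37]]
417 250 [ 369. -249.   20.]
372 262 [ 329. -104.   20.]
402 126 [ 776. -202.   20.]
413 127 [ 773. -239.   20.]
352 129 [765. -37.  20.]
191 217 [467. 486.  20.]
438 182 [ 591. -319.   20.]
393 169 [ 632. -172.   20.]
```

```bash
cat >> h.py <<'E'
def rot(yaw,flip=False):
    y=np.array([-np.sin(yaw),np.cos(yaw),0])*(-1 if flip else 1); z=np.array([0,0,-1.]); return np.column_stack([np.cross(y,z),y,z])
E
python3 - <<'E'
from h import *
import pickle
p=[528.8,-121.2,-0.2413]
q=T(p,(0,36,330))
for f in(0,1):
    j=inverse_kinematics(q,rot(p[2],f)); print(f,None if j is None else np.round(j,2))
print(read_ee_rot())
j0=np.array(read_joint_positions())
js=[inverse_kinematics(q,rot(p[2],f)) for f in (0,1)]
f=int(np.abs(np.array(js[1])-j0).max()<np.abs(np.array(js[0])-j0).max()); print('flip',f)
move_pose(q,rot(p[2],f)); print(read_time(),read_position())
c=camera('wrist'); save(c,'w1.png'); pickle.dump(c,open('w1.pkl','wb'))
print(-np.array(c['R']).T@np.array(c['t']),c['fx'])
E
```

```text
0 [-0.38  0.05  1.57 -0.    1.52 -1.71]
1 [-0.38  0.05  1.57 -0.    1.52  1.43]
[[ 9.59715482e-01  2.80973626e-01 -1.26667988e-04]
 [ 2.80973490e-01 -9.59714336e-01  1.51390859e-03]
 [ 3.03803303e-04 -1.48851186e-03 -9.99998846e-01]]
flip 0
2.2667 [537.25577496 -86.94323568 329.77578853]
[465.98994346 -70.18210394 476.65845345] 282.53047490436876
```

View pics/w1.png

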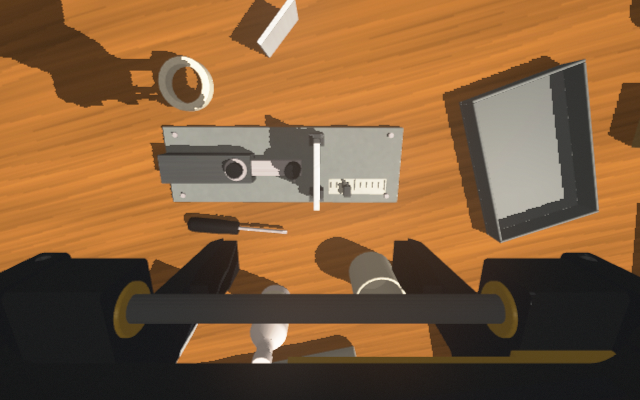

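The wrist view shows the gauge: base corners at about (164,126), (402,127), (397,202) and (175,201), plate at (317,170), clip at (345,187), knob at (293,170). The tray is at about (530,150). I'll enlarge it for exact pixels.

```bash
python3 - <<'E'
import cv2
a=cv2.imread('pics/w1.png')[115:220,150:410]
cv2.imwrite('pics/crop2.png',cv2.resize(a,None,fx=3,fy=3,interpolation=cv2.INTER_CUBIC))
E
```

```text
(no output)
```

View pics/crop2.png

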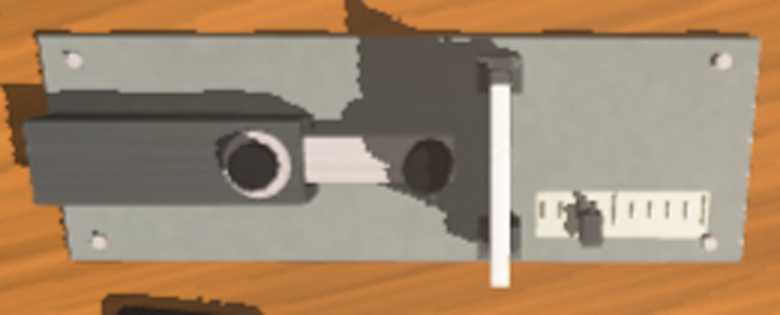

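```bash
python3 - <<'E'
from h import *
import pickle
c=pickle.load(open('w1.pkl','rb'))
U=np.array([(741,262),(758,40),(39,37),(73,261),(428,163),(253,165),(501,285),(499,87)])
U=(U+.5)/3-.5+[150,115]
L=[(62.5,175,10),(-62.5,175,10),(-62.5,-210,10),(62.5,-210,10),(0,0,66),(0,-87.5,60),(45,36,110),(-45,36,110)]
p,r=fit(c,L,U,[528.8,-121.2,-.2413]); print(p,r.round(2).tolist())
t,r=fit(c,[(-120,80,40),(120,80,40),(120,-80,40),(-120,-80,40)],[(585,61),(597,211),(501,241),(463,101)],[598,237,.08]); print(t,r.round(2).tolist())
ci=((np.array([591,212])+.5)/3-.5+[150,115]); w=ray(c,*ci,23)
k,s=np.cos(p[2]),np.sin(p[2]); d=w[:2]-p[:2]; print('clip',[k*d[0]+s*d[1],-s*d[0]+k*d[1]])
E
```

```text
[ 5.27504185e+02 -1.20758930e+02 -2.44253571e-01] [[0.43, 0.15], [1.42, -1.24], [-0.6, -0.83], [-0.89, -0.06], [-0.41, 2.5], [-0.63, 0.99], [-0.18, 0.27], [0.74, -1.2]]
[6.03274829e+02 2.46126520e+02 1.24050399e-01] [[-3.5, -2.74], [0.42, -0.02], [-2.23, 2.39], [5.2, 0.79]]
clip [np.float64(30.226113852135473), np.float64(85.83648087758974)]
```

```bash
echo "P=[527.5,-120.8,-0.2440]" >> h.py; python3 - <<'E'
from h import *
R=rot(P[2])
movel(T(P,(0,36,130)),R,200)
print(movel(T(P,(0,36,77)),R,80,max_force=15))
grab(); print(read_width(),read_wrist_force(),read_time())
movel(T(P,(0,36,180)),R,100); print(read_width(),read_wrist_force(),read_time())
c=camera('scene'); save(c,'s2.png')
movel(T(P,(0,36,240)),R,150)
q=np.array([600,240,240.]); move_pose(q,rot(.11)); print(read_position(),read_width(),read_time())
c=camera('wrist'); save(c,'w2.png')
a=cv2.imread('pics/s2.png')[60:260,180:400];b=cv2.imread('pics/w2.png')
cv2.imwrite('pics/v2.png',np.hstack([cv2.resize(a,(400,364)),cv2.resize(b,(400,364))]))
E
```

```text
False
7.670018679412192 [-0.34499205  0.82038589  0.1145886 ] 5.4583
7.669518191089909 [-0.27472022  0.00485411 -1.44588358] 6.6417
[600.10943456 238.75320598 239.59419767] 7.69199817007357 8.5
```

View pics/v2.png

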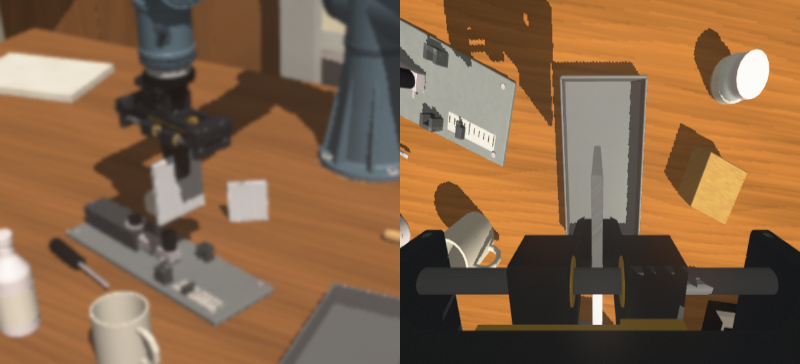

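The plate is held and lined up over the tray, and the posts are empty. Lowering it now.

```bash
python3 - <<'E'
from h import *
print(movel([600,240,85],None,180), read_wrist_force())
print(movel([600,240,66],None,40,max_force=8), read_position(),read_width(),read_wrist_force())
sleep(.15); release(); sleep(.3); print(read_width(),read_time())
movel([600,240,190],None,180)
c=camera('scene'); save(c,'s3.png')
grab()
R=rot(P[2])
move_pose(T(P,(0,-87.5,140)),R)
movel(T(P,(0,-87.5,75)),R,150)
print(movel(T(P,(0,-87.5,49)),R,30,max_force=20), read_position(),read_wrist_force())
sleep(.2); print(read_time())
movel(T(P,(0,-87.5,110)),R,150)
c=camera('wrist'); save(c,'w3.png')
a=cv2.imread('pics/s3.png')[180:310,300:500];b=cv2.imread('pics/w3.png')
cv2.imwrite('pics/v3.png',np.hstack([cv2.resize(a,(300,195)),cv2.resize(b[:312],(500,243))[:195]]))
E
```

```text
False [ 0.18022677 -1.47961165 -1.79670838]
True [600.68705115 240.22254453  70.44728193] 7.859928612984462 [ 0.12402069 -0.01564187  2.89628586]
88.26694241346519 11.6583
True [ 507.05174102 -206.19114027   52.43491833] [ 0.52676011 -0.36091809  5.72801602]
17.025
```

View pics/v3.png

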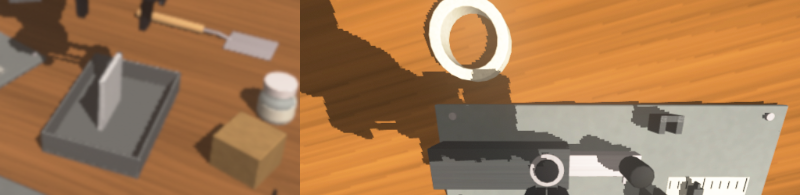

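```bash
python3 - <<'E'
from h import *
movel(T(P,(0,-87.5,60)),None,150)
print(movel(T(P,(0,-87.5,48)),None,25,max_force=30), read_position(),read_wrist_force())
sleep(.15)
movel(T(P,(0,-87.5,110)),None,150)
release()
movel(T(P,(0,10,110)),None,150)
print(movel(T(P,(0,10,39)),None,100,max_force=12))
grab(); print(read_width(),read_wrist_force())
print(movel(T(P,(0,60,39)),None,60,max_force=40)); print(read_width(),read_wrist_force(),read_position())
c=camera('wrist'); save(c,'w4.png'); d=camera('top'); save(d,'t4.png')
import pickle; pickle.dump((c,d),open('w4.pkl','wb')); print(read_time())
b=cv2.imread('pics/w4.png')
cv2.imwrite('pics/v4.png',b)
E
```

```text
True [ 507.57582014 -206.47778788   52.38925742] [-2.06315467  2.26643608  7.05592794]
False
23.021586834584646 [-1.91808796 -3.8039834   1.32440578]
False
23.053136508439543 [-0.85097076 -3.31168846  0.4626333 ] [542.1537834  -62.44631685  39.05386883]
24.2833
```

View pics/v4.png

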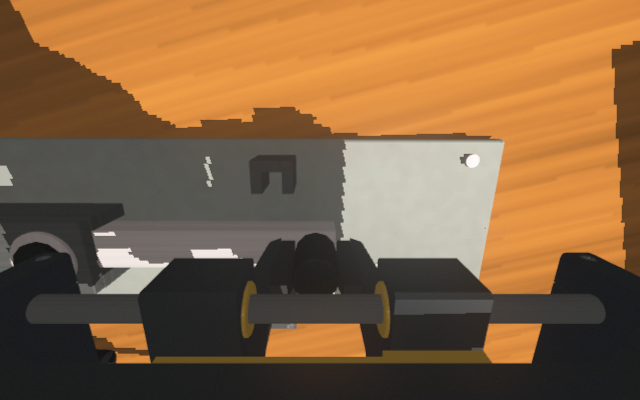

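The gripper holds the knob (width 23 mm) with the arm drawn out to about 60 mm, but the clip is hidden from the wrist camera here. I'll enlarge it from the earlier shots and from the current scene view.

```bash
python3 - <<'E'
from h import *
import pickle
d=camera('scene'); save(d,'s4.png'); pickle.dump(d,open('s4.pkl','wb'))
def C(n,x,y,w,h): return cv2.resize(cv2.imread('pics/'+n)[y:y+h,x:x+w],(400,300),interpolation=cv2.INTER_CUBIC)
w2=C('w2.png',60,110,60,45); w1=C('w1.png',322,165,72,54); w3=C('w3.png',440,265,120,90); s=C('s4.png',240,185,80,60)
cv2.imwrite('pics/v5.png',np.vstack([np.hstack([w1,w2]),np.hstack([w3,s])]))
E
```

```text
(no output)
```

View pics/v5.png

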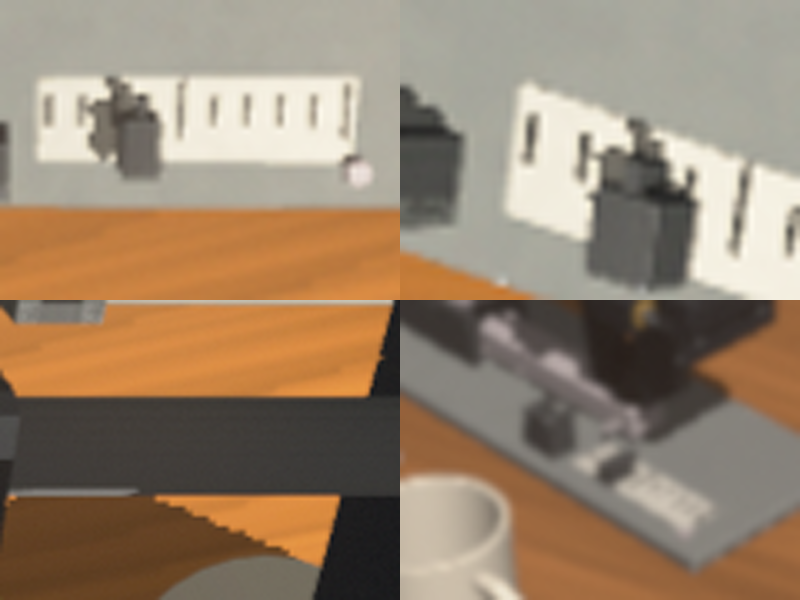

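```bash
python3 - <<'E'
from h import *
import pickle
c=pickle.load(open('w1.pkl','rb')); s=pickle.load(open('s4.pkl','rb'))
def loc(w):
    k,q=np.cos(P[2]),np.sin(P[2]); d=w[:2]-np.array(P[:2]); return np.round([k*d[0]+q*d[1],-q*d[0]+k*d[1]],1)
f=400/72
for n,u,v,z in [('tick60',48,110,11),('tick100',180.5,110,11),('tick150',347,110,11),('s0',37,120,11),('s1',358,120,11),('bodyR',160,145,23),('bodyLbot',119,165,11),('fin',141,100,20),('finsh',115,85,11)]:
    print(n,loc(ray(c,(u+.5)/f-.5+322,(v+.5)/f-.5+165,z)))
k=w=None
print('tcp',loc(np.array(read_position())))
for n,l in [('ptr tip y60',(24,60,22)),('fin y85',(26,85,22)),('fin y88',(26,88,22)),('fin y82',(26,82,22)),('knob60',(0,60,66)),('tick150',(34,150,11)),('scale end57',(47,57,11)),('corner',(62.5,175,10))]:
    u=proj(s,T(P,l)); print(n,((u-[240,185]+.5)*5-.5+[400,300]).round())
E
```

```text
tick60 [31.4 59.5]
tick100 [31.3 99.7]
tick150 [ 31.2 150.1]
s0 [34.5 56.2]
s1 [ 34.3 153.7]
bodyR [39.3 92.3]
bodyLbot [48.5 81.5]
fin [26.3 86.6]
finsh [23.6 79.6]
tcp [ 0.1 60. ]
ptr tip y60 [602. 431.]
fin y85 [629. 450.]
fin y88 [632. 452.]
fin y82 [625. 448.]
knob60 [629. 349.]
tick150 [698. 518.]
scale end57 [570. 462.]
corner [690. 561.]
```

The scale ticks come out at 59.5, 99.7 and 150.1 mm against 60, 100 and 150, so the frame is good. The fin is at y ≈ 86.6, and the clip's body edges also give 86–87.5.

```bash
python3 - <<'E'
from h import *
import pickle
print(movel(T(P,(0,86.7,39)),None,40)); sleep(.3)
print(read_position(),T(P,(0,86.7,39)),read_wrist_force(),read_width())
d=camera('scene'); save(d,'s5.png'); t=camera('top'); save(t,'t5.png'); print(read_time())
for l in [(24,86.7,22),(26,86.7,22)]: print(((proj(d,T(P,l))-[250,195]+.5)*8-.5).round(), ((proj(t,T(P,l))-[320,160]+.5)*8-.5-[0,0]).round())
cv2.imwrite('pics/v6.png',np.hstack([cv2.resize(cv2.imread('pics/'+n)[y:y+50,x:x+50],None,fx=8,fy=8,interpolation=cv2.INTER_CUBIC) for n,x,y in(('s5.png',250,195),('t5.png',320,160))]))
E
```

```text
False
[548.5613288  -36.84101416  39.05569159] [548.44551195 -36.66810635  39.        ] [-0.38947098 -5.09775958  0.28580055] 23.133498971757287
25.55
[294. 159.] [271. 218.]
[290. 162.] [272. 213.]
```

View pics/v6.png

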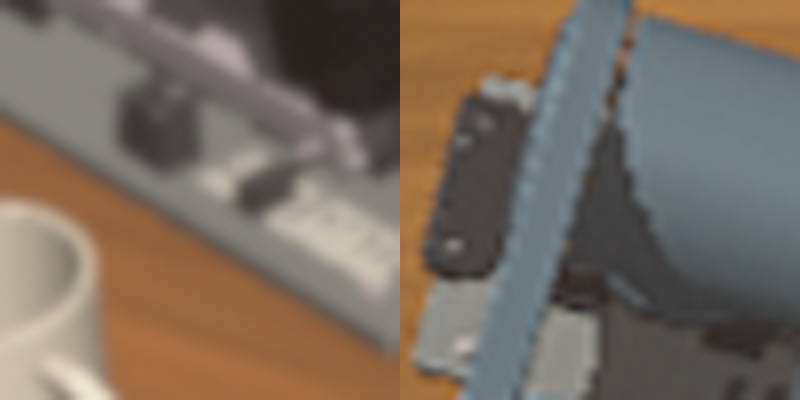

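The scene crop shows the blade at (310,157) running straight into the clip's fin at (290,163), with the clip body at (268,183). That matches the projected pixels (294,159) and (290,162). The clip hasn't moved and the knob is held, so I'm handing in.

```bash
python3 - <<'E'
from h import *
print(read_time(),read_wrist_force(),read_width(),np.abs(read_joint_vel()).max()); close_job()
E
```

```text
25.55 [ 0.24305055 -5.39584574 -0.1078156 ] 23.20114170987915 0.0011635539919452583
the job is handed in; nothing more can be done
```

The job is handed in after 25.6 s on the robot's clock; no verdict came back. I lifted the middle-sized stop plate out of its posts and lowered it into the tray until it touched the floor, then let go. I pressed the lock button twice and drew the arm out by its knob to y ≈ 86.7 mm, where the gripper still holds it.

**Last checks**
- **Plate:** it was standing upright in the tray in the picture taken just after I let go. I did not look at it again.
- **Button:** both presses stopped on the force limit at about 52.4 mm (fully down is 52). The arm then slid freely.
- **Pointer:** the fin measured y ≈ 86.6 mm and the clip's edges gave 86.3 to 87.5. The blurry scene crop shows blade and fin in line to within about 2 mm. The top view was blocked by the arm and showed nothing.
- **Hold:** about 5.4 N of spring pull at the wrist, the knob between the fingers at 23 mm, and the arm at rest.
- **Clip and bystanders:** the clip looked unmoved and no contact showed in the forces. I did not measure the bystanders again at the end.

**Disagreement:** the tray position differed by up to 10 mm between two fits. I aimed between them, and the plate still came down well inside the tray.

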